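# Swap which drop-front bin stands open

### The job

I have finished wiping out the wooden bin whose front is hanging open and want to wipe out the other one next. Push the lowered front up until it is fully shut, and pull the shut bin's front down to its stop, in either order. Leave everything else on the sill where it stands.

Things in the scene. Friction and masses are not known exactly. Their poses are not given: they have to be found in the camera images.
- bin_a: one of two alike pale wooden bins, open-topped, empty, fixed to the sill: 160 mm deep (x), 200 mm wide (y), 150 mm tall, walls 10 mm thick, bottom board 12 mm. This is the bin whose front hangs lowered at the start; it may be the left or the right one. Origin: centre of its underside; its -x axis points out of its front (roughly to the robot), +y along its width, z up.
- front_a (a joint): angle of bin_a's drop front in rad: 0 shut (upright), grows as its top edge comes down and out of the bin (to the bin's -x), 1.1 is its stop, fully lowered. Starts between 0.75 and 1.08. Hinged along its lower edge; the hinge line lies at (-75, any y, 14) mm in the bin's frame. Stiff hinge (about 0.25 N m): it stays at any angle and must be taken all the way; 3 to 7 N at the top edge moves it.
- edge_a (a point): middle of the top edge of bin_a's front, 135 mm from the hinge line. The front is a plain wooden board 10 mm thick (5 mm either side of the plane through hinge line and this point), 176 mm wide, 135 mm high, about 0.2 kg, no handle or latch; the bin has no top, so the edge can be hooked from inside. Own z axis: from hinge to edge.
- bin_b: one of two alike pale wooden bins, open-topped, empty, fixed to the sill: 160 mm deep (x), 200 mm wide (y), 150 mm tall, walls 10 mm thick, bottom board 12 mm. This is the bin whose front is shut (or a few mm off shut) at the start; it may be the left or the right one. Origin: centre of its underside; its -x axis points out of its front (roughly to the robot), +y along its width, z up.
- front_b (a joint): angle of bin_b's drop front in rad: 0 shut (upright), grows as its top edge comes down and out of the bin (to the bin's -x), 1.1 is its stop, fully lowered. Starts between 0 and 0.1. Hinged along its lower edge; the hinge line lies at (-75, any y, 14) mm in the bin's frame. Stiff hinge (about 0.25 N m): it stays at any angle and must be taken all the way; 3 to 7 N at the top edge moves it.
- edge_b (a point): middle of the top edge of bin_b's front, 135 mm from the hinge line. The front is a plain wooden board 10 mm thick (5 mm either side of the plane through hinge line and this point), 176 mm wide, 135 mm high, about 0.2 kg, no handle or latch; the bin has no top, so the edge can be hooked from inside. Own z axis: from hinge to edge.
- mug: white ceramic mug, 78 mm across, 90 mm tall, with a handle; stands in front of the gap between the bins. Loose; not to be disturbed. Origin: centre of its underside.
- squeezer: yellow plastic lemon squeezer, a dish 104 mm across with a cone, 67 mm tall, with a short flat tab handle reaching 91 mm from its centre; stands in the gap between the bins. Loose; not to be disturbed. Origin: centre of its underside.
- jar: glass jar with steel cap, 72 mm across, 110 mm tall, at the left side. Loose; not to be disturbed. Origin: centre of its underside.
- soap: clear plastic soap bottle, 60 mm across, 170 mm tall, at the right side. Loose; not to be disturbed. Origin: centre of its underside.
- bowl: white ceramic bowl, 120 mm across, 55 mm tall, at the right side. Loose; not to be disturbed. Origin: centre of its underside.
- brush: washing brush lying flat at the left side. Loose; not to be disturbed. Origin: on its handle line, at the underside.

How it is judged:
At the end, for the whole second after the job is handed in: The front that hung open is shut (within 0.07 rad, about 9 mm at its top edge), the front that was shut is lowered to its stop (beyond 1.0 rad of 1.1), and both are at rest. No other thing on the sill has moved more than 30 mm (value of joint front_a below 0.07 rad and value of joint front_b above 1 rad and velocity of joint front_a between -0.05 and 0.05 rad/s and velocity of joint front_b between -0.05 and 0.05 rad/s); the robot touches nothing.
It fails at once if a thing standing or lying on the sill (mug, squeezer, jar, soap bottle, bowl, brush) is moved more than 30 mm (distance of any of mug, squeezer, jar, soap, bowl, brush from where it was at the start of the episode above 0.03 m).
It also fails if it takes over 45 s, if anything falls off the work surface, if the arm or the gripper's body presses on something with over 40 N, if the wrist force passes 120 N, or if a joint passes its speed limit or range.

### The arm

A 7-joint arm with a two-finger parallel gripper is mounted at the origin on the work surface. World frame = base frame: x ahead of the robot, y to its left, z up, the work surface at z = 0. Lengths are in m, angles in rad, forces in N, time in s.
With the tool pointing down it reaches from about 0.425 to 0.925 m from the base axis. Payload 6.8 kg.
Tool frame: the origin (TCP) lies midway between the tips of the shut fingers; the grasp point (between the pads) lies 19 mm behind it; z points along the fingers, x is the direction in which the jaws open and shut, and the axes are right-handed (so a half turn about z gives the same grasp; the last joint's range is limited). The gripper opens to 85 mm and grips with 20 to 120 N. Pads are 22 mm wide; open, the fingers measure 114 mm over their backs; the gripper's body (76 mm by 85 mm) begins 54 mm behind the grasp point. The pads swing forward as they close: fully open they stand 13 mm farther back than shut.
Start: joints at [1.055, 0.477, 0.022, 1.555, -0.011, 1.109, -0.083], TCP at [0.268, -0.62, 0.231] pointing down, gripper open.
Joint ranges: [-2.96, 2.96], [-0.34, 2.1], [-1.41, 1.46], [0.24, 2.44], [-1.37, 4.51], [0.17, 1.92], [-2.96, 2.96]. Speed limits (rad/s): [2.39, 2.39, 3.14, 3.14, 3.14, 3.14, 3.14].

### API

Orientations are given as a unit quaternion [w, x, y, z].
In Python, from station import bot, imaging, nets gives the robot as it stands. The module is installed in compiled form; this text tells all that it offers.
- The arm moves only by the tool apply_moves, never from a script. Its argument "moves" is text: rows parted by semicolons, each of 7 numbers parted by spaces: the gripper command: -1 is fully open, 1 is shut, values between are in proportion, then the shift along the tool's x, y, z normalised to -1 to 1, where 1 is 120 mm, then the turn, a rotation vector about the tool's x, y, z normalised to -1 to 1, where 1 is 4 degrees. In form: hand dx dy dz rx ry rz; .... A call has 1 to 12 rows; each row shifts and turns the commanded pose from where the row before left it, along the tool's axes as they then stand; what a row does not reach is not made up. A row lasts 1/12 s, in which the tool goes at most 41.7 mm and 7.16 degrees, less where a joint would pass 70% of its speed; a pose out of reach is approached as far as the arm can. A call with a number of a shift or a turn outside -1 to 1 is refused whole. A call with a gripper value outside its range is refused whole. The fingers move at their own pace and stop on an object; "force" is the grip in N (left out, the last holds). Time passes only in rows, so rows that do not move let the fingers close. It gives the time, the measured TCP pose, the force and the opening at its end, in the units of the state.
- bot.get_obs(): the state, without advancing time (a new reading comes with each control period).
- imaging.read_camera(name): name is "scene" or "top" or "wrist"; returns a dict with "image" (400x640x3 uint8, red, green, blue), "fx", "fy", "cx", "cy" (pixels), "dist_coeffs" ([k1, k2, p1, p2, k3] as OpenCV has them; the pictures are not rectified), "view" (4x4, takes a point from world to camera coordinates); the wrist camera has in their place "mount" (4x4, takes a point from camera to tool coordinates, whose origin is the TCP and whose axes are the tool frame's). Camera axes: x right, y down, z forward; pixel columns grow to the right and rows downward; lengths in m; the calibration is good to about 2 mm. A picture is of the moment at which its call begins: read the wrist's pose just before it. There is no depth.
- bot.hand_in(): hands the job in, once; it reports no verdict.
Trained networks look in a picture, given as the dict that the camera call returned (one of the last four; its "shot" number tells which), for a name from the list of things; names that differ only in an ending like _2 or _b are one class to them, and where a whole thing is asked for, a point or a joint stands for the part that bears it (a point fixed in the world has none). Each returns a list of dicts, best first, with "score" (0 to 1); they miss things now and then, are a little off and sometimes report something else, mostly with a low value. They report only what shows in the picture. A call takes as long as a camera call.
- nets.spot_in(picture, name): "rect" ([left, top, right, bottom] in pixels, round what is visible of it).
- nets.outline_of(picture, name): "region" (400x640 bool, what is visible of it) and "rect" ([left, top, right, bottom] in pixels, round what is visible of it).
- nets.spot_point(picture, name): "location" ([column, row] in pixels: a listed point, or the origin of a listed thing).
The state is a dict: "t": time; "q": joint angles; "joint_vel": joint speeds; "joint_torque": joint torques, N m; "eef_pos": TCP position; "tool_rot": TCP orientation; "contact_force": force on the tool from outside, world axes, zero at the start; "torque": the same for the moment, N m; "gripper_width": opening from 0.0 (shut) to 1.0 (fully open).
Only numpy, scipy, OpenCV 4.12 (cv2) and the standard library are available. Lean on these libraries where they do the work, as an engineer would, in place of code of your own. Each camera call takes 0.05 s, during which the arm holds its last target.

## Working session

There is one attempt and no reset: what is moved stays moved. The work goes in short steps, Python scripts to look and compute and a tool call to move; the robot and the scene stay as the last step left them, time stands still between calls to the robot, and variables do not carry over. Pictures are saved under pics/ and viewed, and the job is handed in when it is done.

Besides the shell and the picture viewer there is one more tool, called after "Emit:" as name(argument=value, ...) on one line, values as JSON. apply_moves: Moves the arm, as the interface text tells. Scaled input: -1 to 1 covers 120 mm each way for a shift and 4 degrees each way for a turn. Its arguments: {"type":"object","properties":{"moves":{"type":"string"},"force":{"type":"number"}},"required":["moves"]}

```bash
mkdir -p pics; python3 - <<'E'
from station import bot, imaging, nets
import cv2,numpy as np
o=bot.get_obs()
for k,v in o.items(): print(k,np.round(v,4))
for n in ("scene","top"):
    p=imaging.read_camera(n)
    cv2.imwrite(f"pics/{n}0.png",p["image"][:,:,::-1])
    print(n,p["fx"],p["fy"],p["cx"],p["cy"],p["dist_coeffs"],np.round(p["view"],4).tolist())
    for nm in ("edge_a","edge_b","bin_a","bin_b","mug","squeezer","jar","soap","bowl","brush"):
        print(nm,[(np.round(d["location"],1).tolist(),round(d["score"],2)) for d in nets.spot_point(p,nm)][:3])
E
```

```text
t 0.0
q [ 1.0549  0.4778  0.0224  1.5564 -0.0115  1.1093 -0.0831]
joint_vel [ 0.0019 -0.0007  0.0004 -0.0013 -0.0005 -0.001   0.0003]
joint_torque [-9.00000e-04 -5.96465e+01  1.60780e+00 -2.81203e+01  1.26000e-02
  9.20000e-03  0.00000e+00]
eef_pos [ 0.2674 -0.6191  0.2303]
tool_rot [-4.000e-04  8.356e-01 -5.493e-01 -8.000e-04]
contact_force [ 0.2128 -1.1442  0.3719]
torque [-0.0218  0.0168 -0.0026]
gripper_width 0.9992
scene 373.86422024953663 373.86422024953663 325.42207174474225 197.43005958402404 [-0.04255224  0.          0.          0.          0.        ] [[-0.7152, 0.6986, -0.0193, 0.4052], [0.4267, 0.4146, -0.8038, -0.1327], [-0.5535, -0.5831, -0.5946, 1.4933], [0.0, 0.0, 0.0, 1.0]]
edge_a [([404.3, 222.5], 0.94), ([274.5, 166.8], 0.72)]
edge_b [([404.3, 222.5], 0.94), ([274.5, 166.8], 0.72)]
bin_a [([357.2, 280.6], 0.98), ([266.4, 219.1], 0.58)]
bin_b [([357.2, 280.6], 0.98), ([266.4, 219.1], 0.58)]
mug [([350.7, 213.5], 0.58)]
squeezer [([288.3, 257.7], 0.84)]
jar [([456.9, 321.2], 0.89)]
soap [([235.1, 177.8], 0.96)]
bowl [([259.4, 156.7], 0.77), ([290.0, 259.0], 0.27)]
brush [([517.6, 306.9], 0.87), ([457.4, 323.2], 0.2)]
top 388.39704507614215 388.39704507614215 318.11655465983944 204.19728700711508 [-0.08587395  0.          0.          0.          0.        ] [[0.0242, -0.9996, 0.0111, -0.0059], [-0.9894, -0.0256, -0.143, 0.5795], [0.1432, -0.0075, -0.9897, 1.2748], [0.0, 0.0, 0.0, 1.0]]
edge_a [([253.5, 237.3], 0.89), ([386.7, 197.3], 0.87)]
edge_b [([253.5, 237.3], 0.89), ([386.7, 197.3], 0.87)]
bin_a [([260.0, 185.6], 0.68), ([376.2, 187.0], 0.68), ([466.3, 250.9], 0.47)]
bin_b [([260.0, 185.6], 0.68), ([376.2, 187.0], 0.68), ([466.3, 250.9], 0.47)]
mug [([318.4, 241.8], 0.72)]
squeezer [([318.9, 166.0], 0.96)]
jar [([187.2, 205.1], 0.58)]
soap [([453.7, 208.4], 0.73)]
bowl []
brush [([163.5, 246.1], 0.58)]
```

View pics/scene0.png

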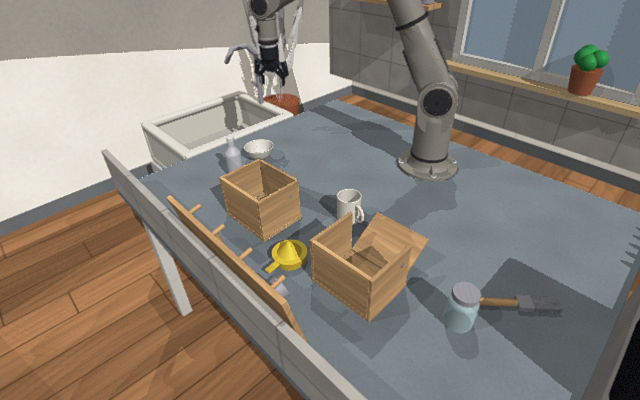

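View pics/top0.png

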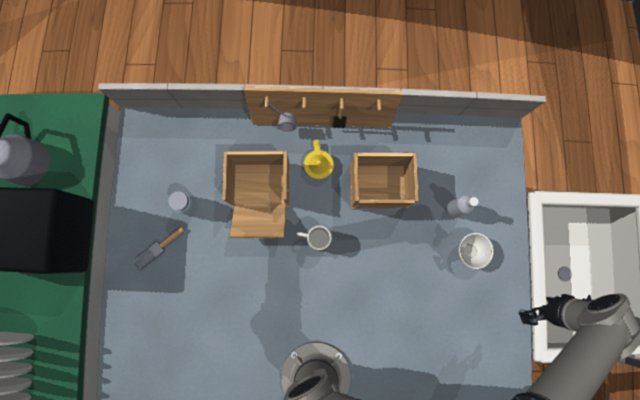

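```bash
cat > h.py <<'E'
import cv2,numpy as np
from station import bot,imaging,nets
def K(p): return np.array([[p["fx"],0,p["cx"]],[0,p["fy"],p["cy"]],[0,0,1]])
def ray(p,uv):
    n=cv2.undistortPoints(np.array([[uv]],float),K(p),np.array(p["dist_coeffs"]))[0,0]
    V=np.array(p["view"]);R=V[:3,:3];t=V[:3,3]
    return -R.T@t, R.T@np.array([n[0],n[1],1])
def onz(p,uv,z):
    o,d=ray(p,uv); return o+d*(z-o[2])/d[2]
def proj(p,X):
    V=np.array(p["view"]); r,_=cv2.Rodrigues(V[:3,:3])
    return cv2.projectPoints(np.array(X,float).reshape(-1,3),r,V[:3,3],K(p),np.array(p["dist_coeffs"]))[0][:,0]
def tri(p1,u1,p2,u2):
    o1,d1=ray(p1,u1);o2,d2=ray(p2,u2)
    s=np.linalg.lstsq(np.c_[d1,-d2],o2-o1,rcond=None)[0]
    a=o1+s[0]*d1;b=o2+s[1]*d2
    return (a+b)/2,np.linalg.norm(a-b)
E
python3 - <<'E'
from h import *
s=imaging.read_camera("scene");t=imaging.read_camera("top")
print("edge_a",tri(s,(404.3,222.5),t,(253.5,237.3)),"edge_b",tri(s,(274.5,166.8),t,(386.7,197.3)))
for n,u in dict(mug=(318.4,241.8),sq=(318.9,166)).items(): print(n,onz(t,u,0))
c=cv2.resize(t["image"][130:260,210:430,::-1],None,fx=3.6,fy=3.6,interpolation=cv2.INTER_CUBIC);cv2.imwrite("pics/topc.png",c)
c=cv2.resize(s["image"][140:330,210:440,::-1],None,fx=3.1,fy=3.1,interpolation=cv2.INTER_CUBIC);cv2.imwrite("pics/scc.png",c)
E
```

```text
edge_a (array([0.45890809, 0.21285938, 0.100064  ]), np.float64(0.00110097953949027)) edge_b (array([ 0.58936915, -0.20260489,  0.16426786]), np.float64(0.0017257807769029973))
mug [0.45437001 0.00415908 0.        ]
sq [0.72256775 0.00885168 0.        ]
```

View pics/topc.png

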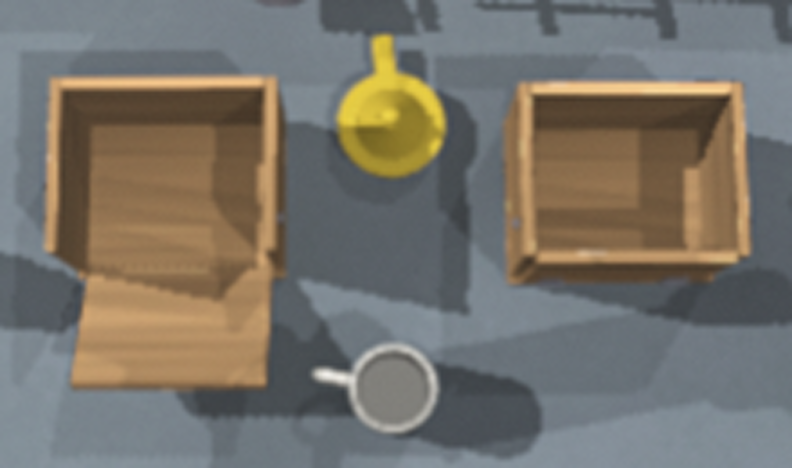

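View pics/scc.png

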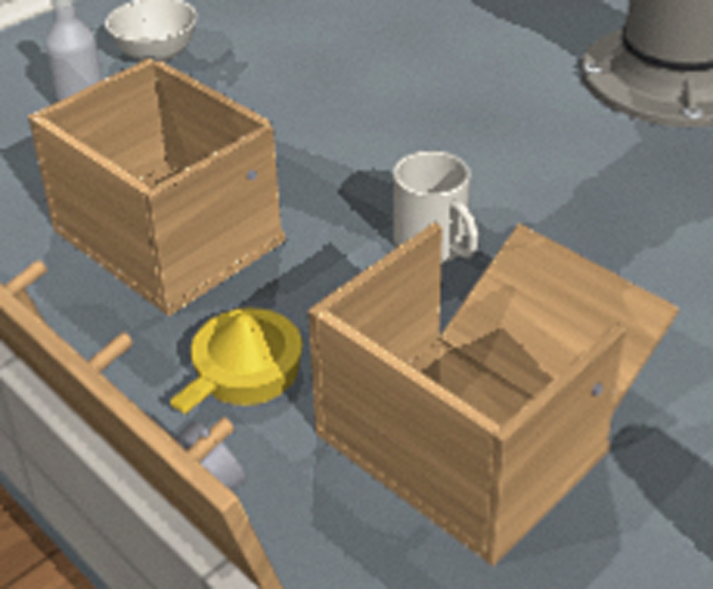

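```bash
cat > fit.py <<'E'
from h import *
from scipy.optimize import least_squares
s=imaging.read_camera("scene");t=imaging.read_camera("top")
T=lambda a:np.array(a)/3.6+[210,130]
S=lambda a:np.array(a)/3.1+[210,140]
bl,br,fl,fr=(80,100,150),(80,-100,150),(-80,100,150),(-80,-100,150)
A=[(t,bl,T((48,77))),(t,br,T((277,77))),(s,bl,S((497,432))),(s,br,S((312,312))),(s,fr,S((437,225))),(s,fl,S((623,327))),(s,(80,100,0),S((493,562))),(s,(80,-100,0),S((318,437)))]
B=[(t,bl,T((519,84))),(t,br,T((742,84))),(t,fr,T((748,255))),(t,fl,T((508,262))),(s,bl,S((152,187))),(s,br,S((33,117))),(s,fr,S((152,60))),(s,fl,S((272,125))),(s,(80,100,0),S((168,311)))]
def W(p,X):
    c,q=np.cos(p[2]),np.sin(p[2]); X=np.array(X)/1000
    return np.array([p[0]+c*X[0]-q*X[1],p[1]+q*X[0]+c*X[1],X[2]+0])
for n,L,x0 in (("A",A,(.65,.2,0)),("B",B,(.65,-.2,0))):
    f=lambda p:np.concatenate([proj(c,W(p,X))[0]-u for c,X,u in L])
    r=least_squares(f,x0,loss="soft_l1"); print(n,r.x.round(4),np.round(f(r.x),1))
    p=r.x
    print(" hinge",W(p,(-75,0,14)).round(4))
    for a in (0,.75,.8,.85,.9,.95,1.0,1.05):
        e=W(p,(-75-135*np.sin(a),0,14+135*np.cos(a))); print(a,e.round(4),proj(t,e)[0].round(1),proj(s,e)[0].round(1))
E
python3 fit.py
```

```text
A [0.6481 0.2113 0.0292] [ 0.5  0.2 -0.4 -0.2  1.8  2.7 -1.7 -0.9  0.  -2.2  2.  -0.6 -0.4  1.6
 -1.1 -0.9]
 hinge [0.5731 0.2091 0.014 ]
0 [0.5731 0.2091 0.149 ] [254.1 199.6] [379.  227.9]
0.75 [0.4811 0.2065 0.1128] [255.4 230. ] [398.3 221.7]
0.8 [0.4763 0.2063 0.1081] [255.6 231.6] [399.2 222.2]
0.85 [0.4717 0.2062 0.1031] [255.8 233.2] [400.  222.7]
0.9 [0.4674 0.2061 0.0979] [256.  234.6] [400.7 223.4]
0.95 [0.4634 0.2059 0.0925] [256.2 236. ] [401.3 224.2]
1.0 [0.4596 0.2058 0.0869] [256.4 237.3] [401.9 225. ]
1.05 [0.4561 0.2057 0.0812] [256.7 238.5] [402.3 225.9]
B [ 0.654  -0.2019  0.0307] [-0.5 -0.3 -0.2 -0.2  0.4  1.7  3.6  0.1 -0.7  3.2 -1.5 -0.3  0.4 -1.3
  2.  -0.1  0.4  2. ]
 hinge [ 0.579  -0.2042  0.014 ]
0 [ 0.579  -0.2042  0.149 ] [386.5 201.2] [277.5 169.5]
0.75 [ 0.4871 -0.207   0.1128] [385.3 231.4] [299.1 167.8]
0.8 [ 0.4822 -0.2071  0.1081] [385.1 233. ] [300.2 168.4]
0.85 [ 0.4777 -0.2073  0.1031] [384.8 234.6] [301.3 169.1]
0.9 [ 0.4733 -0.2074  0.0979] [384.6 236. ] [302.3 169.9]
0.95 [ 0.4693 -0.2075  0.0925] [384.3 237.4] [303.2 170.7]
1.0 [ 0.4655 -0.2077  0.0869] [384.  238.6] [304.1 171.6]
1.05 [ 0.462  -0.2078  0.0812] [383.7 239.8] [304.9 172.6]
```

Emit:
apply_moves(moves="1 0 0 -0.08 0 0 1; 1 0 0 -0.08 0 0 1; 1 0 0 -0.08 0 0 1; 1 0 0 -0.08 0 0 1; 1 0 0 -0.08 0 0 1; 1 0 0 -0.08 0 0 0.43", force=60)

```text
t: 1.8
eef_pos: [0.2678, -0.6196, 0.2894]
tool_rot: [-0.0, 0.716, -0.698, -0.0]
contact_force: [-0.4, 0.6, -0.3]
gripper_width: 0.148
```

```bash
cat > g.py <<'E'
import sys
from h import *
from scipy.spatial.transform import Rotation as Ro
o=bot.get_obs();q=np.array(o["tool_rot"]);R=Ro.from_quat(q[[1,2,3,0]]).as_matrix();p=np.array(o["eef_pos"])
print("t",o["t"],"p",p.round(4),"F",np.round(o["contact_force"],1),"w",round(o["gripper_width"],3));print(R.round(3))
if len(sys.argv)>3:
    g=np.array([float(a) for a in sys.argv[1:4]]); d=R.T@(g-p); n=int(np.ceil(np.linalg.norm(d)/.0395)); print("units total",(d/.12).round(3),"rows",n,"per",(d/.12/n).round(3))
E
python3 g.py 0.607 -0.205 0.285
```

```text
t 1.8 p [ 0.2678 -0.6196  0.2894] F [-0.4  0.6 -0.3] w 0.148
[[ 0.025 -1.    -0.   ]
 [-1.    -0.025  0.   ]
 [-0.     0.    -1.   ]]
units total [-3.382 -2.913  0.036] rows 14 per [-0.242 -0.208  0.003]
```

Emit:
apply_moves(moves="1 -0.24 -0.21 0 0 0 0; 1 -0.24 -0.21 0 0 0 0; 1 -0.24 -0.21 0 0 0 0; 1 -0.24 -0.21 0 0 0 0; 1 -0.24 -0.21 0 0 0 0; 1 -0.24 -0.21 0 0 0 0; 1 -0.24 -0.21 0 0 0 0; 1 -0.24 -0.21 0 0 0 0; 1 -0.24 -0.21 0 0 0 0; 1 -0.24 -0.21 0 0 0 0; 1 -0.24 -0.21 0 0 0 0; 1 -0.24 -0.21 0 0 0 0")

```text
t: 2.8
eef_pos: [0.561, -0.264, 0.2892]
tool_rot: [-0.0, 0.717, -0.697, 0.0]
contact_force: [0.6, -0.1, -0.8]
gripper_width: 0.002
```

Emit:
apply_moves(moves="1 -0.24 -0.21 0 0 0 0; 1 -0.24 -0.2 0 0 0 0; 1 0 0 0 0 0 0; 1 0 0 0 0 0 0")

```text
t: 3.13
eef_pos: [0.6091, -0.2031, 0.2886]
tool_rot: [-0.001, 0.719, -0.695, -0.0]
contact_force: [-0.6, -0.3, 0.2]
gripper_width: -0.003
```

```bash
python3 g.py 0.607 -0.205 0.11; python3 - <<'E'
from h import *
for n in ("scene","wrist"):
    p=imaging.read_camera(n); cv2.imwrite(f"pics/{n}1.png",p["image"][:,:,::-1])
E
```

```text
t 3.1333 p [ 0.6091 -0.2031  0.2886] F [-0.6 -0.3  0.2] w -0.003
[[ 0.034 -0.999  0.   ]
 [-0.999 -0.034  0.001]
 [-0.001 -0.    -1.   ]]
units total [0.017 0.018 1.488] rows 5 per [0.003 0.004 0.298]
```

View pics/wrist1.png

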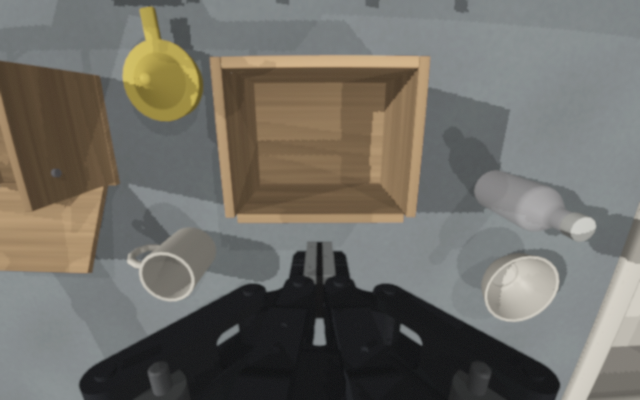

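View pics/scene1.png

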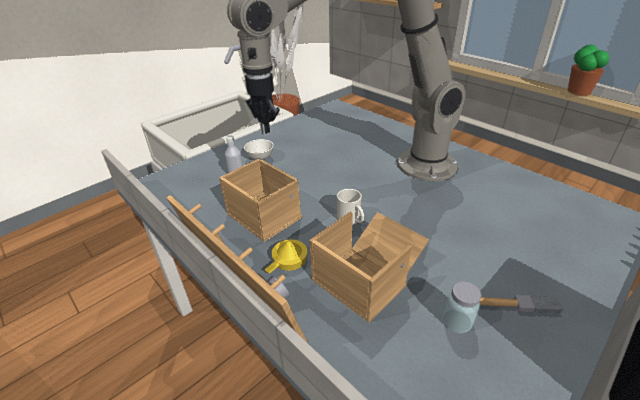

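```bash
python3 - <<'E'
from h import *
from scipy.spatial.transform import Rotation as Ro
s=imaging.read_camera("scene"); o=bot.get_obs(); print(proj(s,o["eef_pos"]))
q=np.array(o["tool_rot"]);T=np.eye(4);T[:3,:3]=Ro.from_quat(q[[1,2,3,0]]).as_matrix();T[:3,3]=o["eef_pos"]
w=imaging.read_camera("wrist"); w["view"]=np.linalg.inv(T@np.array(w["mount"]))
print(np.linalg.inv(w["view"])[:3,3])
print("tcp in wrist",proj(w,o["eef_pos"]))
for u in ((212,57),(428,57),(418,215),(223,217),(320,212),(320,222)): print(u,onz(w,u,.149).round(4))
for d in nets.spot_point(w,"edge_b"): print(d["location"],d["score"],onz(w,d["location"],.149))
cv2.imwrite("pics/wc.png",cv2.resize(w["image"][180:240,200:440,::-1],None,fx=3.3,fy=3.3))
E
```

```text
[[264.83295024 132.65622599]]
[ 0.68202551 -0.2055747   0.43132902]
tcp in wrist [[320.1488126  255.30069351]]
(212, 57) [ 0.7293 -0.1075  0.149 ]
(428, 57) [ 0.7343 -0.3032  0.149 ]
(418, 215) [ 0.5825 -0.3124  0.149 ]
(223, 217) [ 0.5751 -0.1071  0.149 ]
(320, 212) [ 0.5833 -0.2092  0.149 ]
(320, 222) [ 0.5721 -0.2095  0.149 ]
[33.8, 272.6] 0.96 [0.49799861 0.12825588 0.149     ]
[319.3, 219.3] 0.94 [ 0.57513304 -0.20866367  0.149     ]
```

View pics/wc.png

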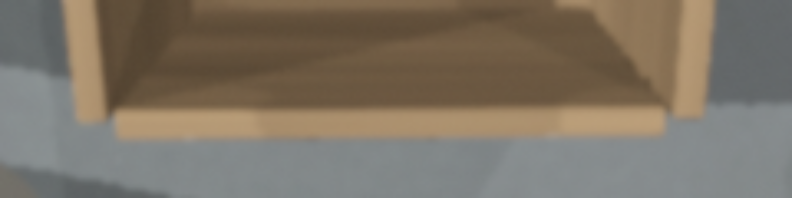

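Emit:
apply_moves(moves="1 0 0 0.3 0 0 0; 1 0 0 0.3 0 0 0; 1 0 0 0.3 0 0 0; 1 0 0 0.3 0 0 0; 1 0 0 0.3 0 0 0; 1 0 0 0 0 0 0; 1 0 0.08 0 0 0 0; 1 0 0 0 0 0 0")

```text
t: 4.05
eef_pos: [0.5972, -0.2082, 0.1108]
tool_rot: [0.0, 0.717, -0.698, 0.001]
contact_force: [0.2, 0.4, 0.6]
gripper_width: -0.003
```

Emit:
apply_moves(moves="1 0 0.1 0 0 0 0; 1 0 0.085 0 0 0 0; 1 0 0.08 0.01 0 0 0; 1 0 0.08 0.02 0 0 0; 1 0 0 0 0 0 0")

```text
t: 4.47
eef_pos: [0.5546, -0.2089, 0.1061]
tool_rot: [0.0, 0.717, -0.697, 0.0]
contact_force: [-0.2, 1.1, -0.4]
gripper_width: 0.001
```

```bash
python3 - <<'E'
from h import *
p=imaging.read_camera("scene"); cv2.imwrite("pics/s2.png",cv2.resize(p["image"][100:330,170:470,::-1],None,fx=2.5,fy=2.5))
E
```

```text
(no output)
```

View pics/s2.png

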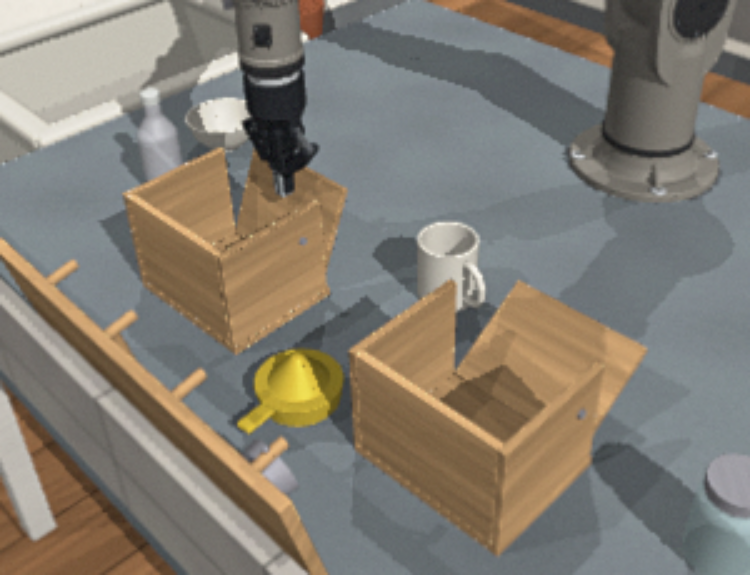

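Emit:
apply_moves(moves="1 0 0.07 0.015 0 0 0; 1 0 0.073 0.04 0 0 0; 1 0 0.07 0.047 0 0 0; 1 0 0.064 0.053 0 0 0; 1 0 0.058 0.06 0 0 0; 1 0 0.052 0.065 0 0 0; 1 0 0 0 0 0 0")

```text
t: 5.1
eef_pos: [0.5069, -0.2092, 0.0695]
tool_rot: [0.001, 0.717, -0.697, -0.002]
contact_force: [-0.4, 0.7, 0.3]
gripper_width: 0.001
```

Emit:
apply_moves(moves="1 0 0.03 0.035 0 0 0; 1 0 0.02 0.035 0 0 0")

```text
t: 5.27
eef_pos: [0.5041, -0.2094, 0.063]
tool_rot: [-0.0, 0.717, -0.697, -0.0]
contact_force: [-0.4, -0.5, 1.9]
gripper_width: -0.002
```

Emit:
apply_moves(moves="1 0 0.01 0.03 0 0 0; 1 0 0 0 0 0 0")

```text
t: 5.43
eef_pos: [0.505, -0.2097, 0.0612]
tool_rot: [-0.001, 0.717, -0.697, 0.002]
contact_force: [0.1, 0.3, 11.1]
gripper_width: 0.0
```

Emit:
apply_moves(moves="1 0 0 0.02 0 0 0; 1 0 0 0 0 0 0")

```text
t: 5.6
eef_pos: [0.5067, -0.21, 0.0601]
tool_rot: [-0.002, 0.717, -0.697, 0.003]
contact_force: [0.1, 1.8, 19.9]
gripper_width: 0.003
```

```bash
python3 - <<'E'
from h import *
p=imaging.read_camera("scene"); cv2.imwrite("pics/s3.png",cv2.resize(p["image"][100:330,170:470,::-1],None,fx=2.5,fy=2.5))
E
```

```text
(no output)
```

View pics/s3.png

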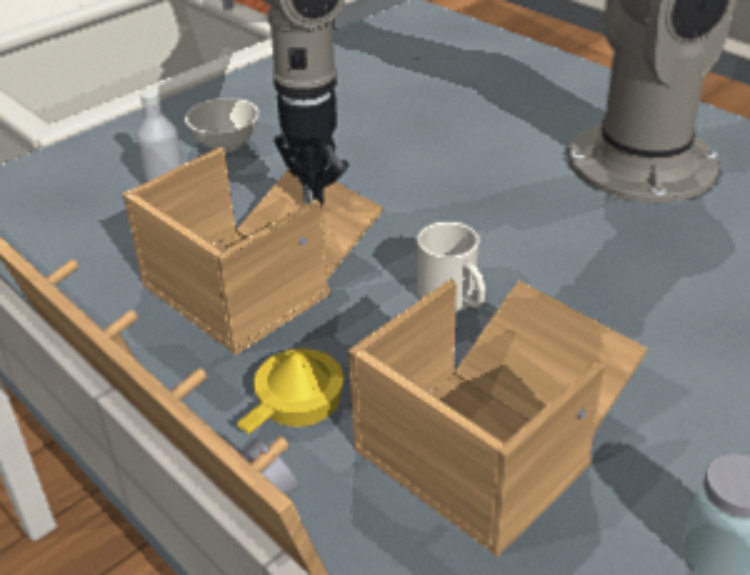

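Emit:
apply_moves(moves="1 0 0 -0.33 0 0 0; 1 0 0 -0.33 0 0 0; 1 0 0 -0.33 0 0 0; 1 0 0 -0.33 0 0 0; 1 0 0 -0.33 0 0 0; 1 0 0 0 0 0 0")

```text
t: 6.15
eef_pos: [0.5072, -0.2107, 0.2634]
tool_rot: [-0.003, 0.717, -0.697, 0.006]
contact_force: [1.7, -0.4, 0.4]
gripper_width: 0.001
```

```bash
python3 g.py 0.425 0.207 0.258
```

```text
t 6.15 p [ 0.5072 -0.2107  0.2634] F [ 1.7 -0.4  0.4] w 0.001
[[ 0.029 -1.     0.013]
 [-1.    -0.029 -0.004]
 [ 0.004 -0.013 -1.   ]]
units total [-3.499  0.585  0.022] rows 11 per [-0.318  0.053  0.002]
```

Emit:
apply_moves(moves="1 -0.318 0.053 0 0 0 0; 1 -0.318 0.053 0 0 0 0; 1 -0.318 0.053 0 0 0 0; 1 -0.318 0.053 0 0 0 0; 1 -0.318 0.053 0 0 0 0; 1 -0.318 0.053 0 0 0 0; 1 -0.318 0.053 0 0 0 0; 1 -0.318 0.053 0 0 0 0; 1 -0.318 0.053 0 0 0 0; 1 -0.318 0.053 0 0 0 0; 1 -0.318 0.053 0 0 0 0; 1 0 0 0 0 0 0")

```text
t: 7.15
eef_pos: [0.4186, 0.2162, 0.2556]
tool_rot: [-0.002, 0.721, -0.693, -0.001]
contact_force: [0.1, 0.4, 1.0]
gripper_width: 0.002
```

```bash
python3 g.py 0.425 0.207 0.06; python3 - <<'E'
from h import *
from scipy.spatial.transform import Rotation as Ro
o=bot.get_obs()
q=np.array(o["tool_rot"]);T=np.eye(4);T[:3,:3]=Ro.from_quat(q[[1,2,3,0]]).as_matrix();T[:3,3]=o["eef_pos"]
w=imaging.read_camera("wrist"); w["view"]=np.linalg.inv(T@np.array(w["mount"]))
cv2.imwrite("pics/w4.png",w["image"][:,:,::-1])
for d in nets.spot_point(w,"edge_a"): print(d["location"],d["score"],[onz(w,d["location"],z).round(4).tolist() for z in(.08,.095,.11)])
t=imaging.read_camera("top");cv2.imwrite("pics/t4.png",t["image"][:,:,::-1])
E
```

```text
t 7.15 p [0.4186 0.2162 0.2556] F [0.1 0.4 1. ] w 0.002
[[ 0.039 -0.999  0.   ]
 [-0.999 -0.039  0.004]
 [-0.004 -0.    -1.   ]]
units total [ 0.086 -0.05   1.629] rows 5 per [ 0.017 -0.01   0.326]
[333.9, 150.2] 0.78 [[0.4553, 0.2027, 0.08], [0.4571, 0.2035, 0.095], [0.4589, 0.2042, 0.11]]
```

View pics/w4.png

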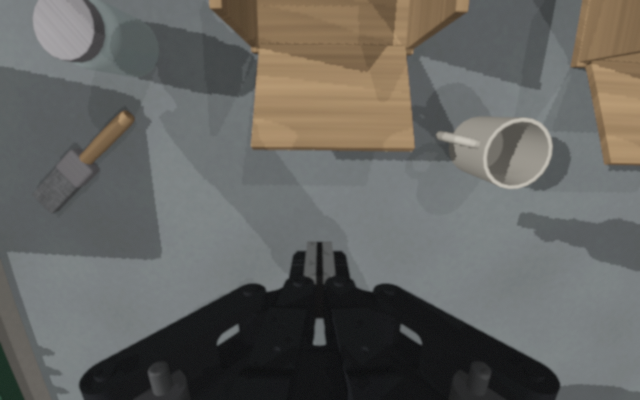

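View pics/t4.png

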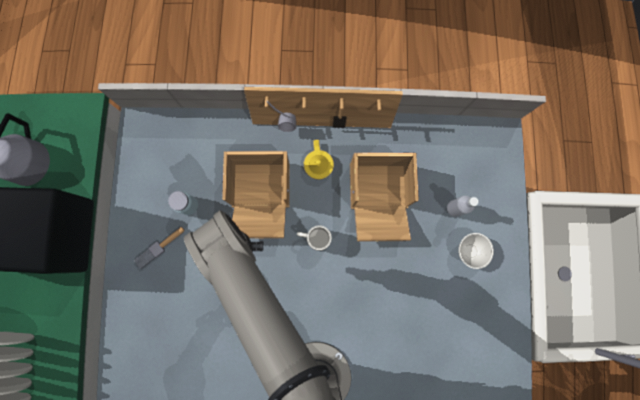

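Emit:
apply_moves(moves="1 0.02 0 0.33 0 0 0; 1 0.02 0 0.33 0 0 0; 1 0.02 0 0.33 0 0 0; 1 0.02 0 0.33 0 0 0; 1 0 0 0.3 0 0 0; 1 0 0 0 0 0 0")

```text
t: 7.8
eef_pos: [0.4176, 0.194, 0.0551]
tool_rot: [0.006, 0.716, -0.698, -0.002]
contact_force: [-1.0, -0.5, 0.5]
gripper_width: 0.0
```

Emit:
apply_moves(moves="1 0 -0.117 0 0 0 0; 1 0 -0.117 0 0 0 0; 1 0 -0.067 -0.06 0 0 0; 1 0 -0.067 -0.067 0 0 0; 1 0 -0.083 -0.075 0 0 0; 1 0 -0.083 -0.075 0 0 0; 1 0 0 0 0 0 0")

```text
t: 8.38
eef_pos: [0.4863, 0.1999, 0.0977]
tool_rot: [-0.001, 0.717, -0.697, 0.0]
contact_force: [-3.2, 1.4, 3.1]
gripper_width: 0.001
```

```bash
python3 - <<'E'
from h import *
p=imaging.read_camera("scene"); cv2.imwrite("pics/s5.png",cv2.resize(p["image"][100:330,170:470,::-1],None,fx=2.5,fy=2.5))
E
```

```text
(no output)
```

View pics/s5.png

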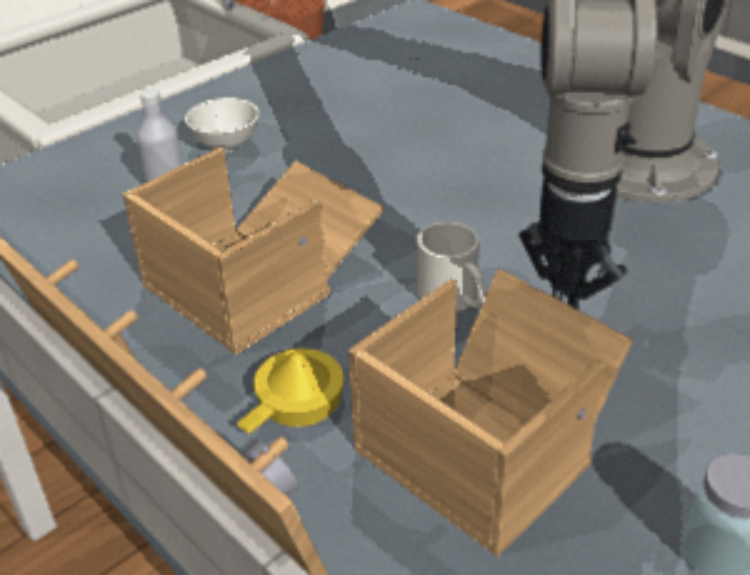

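Emit:
apply_moves(moves="1 0 -0.09 -0.02 0 0 0; 1 0 -0.09 -0.02 0 0 0; 1 0 -0.1 -0.02 0 0 0; 1 0 -0.1 -0.02 0 0 0; 1 0 0 0 0 0 0")

```text
t: 8.85
eef_pos: [0.5353, 0.201, 0.1074]
tool_rot: [-0.002, 0.716, -0.698, 0.002]
contact_force: [-0.3, -2.8, 12.7]
gripper_width: -0.004
```

Emit:
apply_moves(moves="1 0 -0.08 0 0 0 0; 1 0 -0.06 0 0 0 0; 1 0 0 0 0 0 0")

```text
t: 9.1
eef_pos: [0.5538, 0.2016, 0.1093]
tool_rot: [-0.004, 0.716, -0.698, 0.003]
contact_force: [0.8, -3.5, 21.3]
gripper_width: 0.006
```

Emit:
apply_moves(moves="1 0 0 -0.06 0 0 0; 1 0 0 -0.06 0 0 0; 1 0 0 0 0 0 0")

```text
t: 9.35
eef_pos: [0.5491, 0.2019, 0.1205]
tool_rot: [-0.001, 0.717, -0.697, 0.001]
contact_force: [-0.6, 1.3, 0.3]
gripper_width: -0.002
```

```bash
python3 - <<'E'
from h import *
p=imaging.read_camera("scene"); cv2.imwrite("pics/s6.png",cv2.resize(p["image"][150:330,250:450,::-1],None,fx=3.3,fy=3.3))
E
```

```text
(no output)
```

View pics/s6.png

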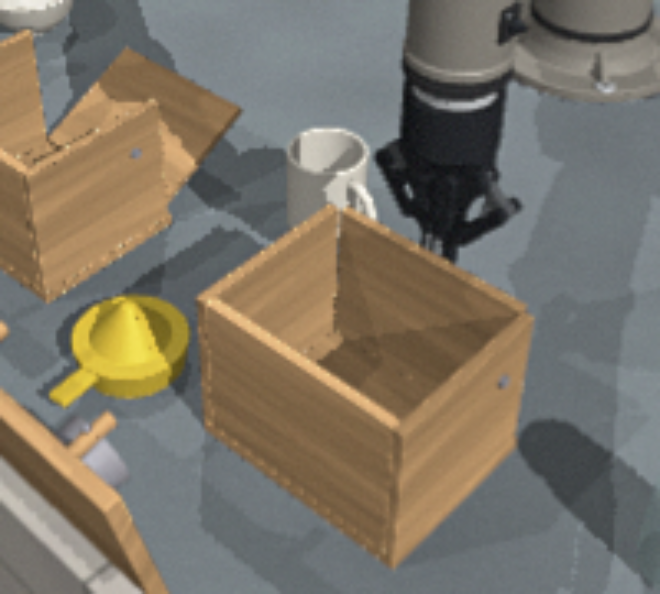

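Nearly shut; the force is relieved. I'll push on in small steps until the shut stop loads the tool.

Emit:
apply_moves(moves="1 0 -0.05 0 0 0 0; 1 0 -0.04 0 0 0 0; 1 0 0 0 0 0 0")

```text
t: 9.65
eef_pos: [0.5571, 0.2022, 0.1173]
tool_rot: [0.002, 0.717, -0.697, -0.001]
contact_force: [-5.4, -1.1, 2.7]
gripper_width: -0.003
```

Emit:
apply_moves(moves="1 0 -0.03 0 0 0 0; 1 0 0 0 0 0 0")

```text
t: 9.82
eef_pos: [0.5571, 0.2022, 0.1168]
tool_rot: [0.005, 0.718, -0.696, -0.003]
contact_force: [-16.1, -2.3, 11.4]
gripper_width: 0.001
```

Emit:
apply_moves(moves="1 0 -0.02 -0.01 0 0 0; 1 0 0 0 0 0 0")

```text
t: 9.98
eef_pos: [0.5571, 0.2022, 0.1169]
tool_rot: [0.007, 0.718, -0.696, -0.004]
contact_force: [-19.9, -1.7, 9.2]
gripper_width: -0.004
```

Emit:
apply_moves(moves="1 0 0.1 -0.02 0 0 0; 1 0 0.25 0 0 0 0; 1 0 0.25 0 0 0 0; 1 0 0.2 -0.1 0 0 0; 1 0 0 -0.33 0 0 0; 1 0 0 -0.33 0 0 0; 1 0 0 -0.33 0 0 0; 1 0 0 -0.3 0 0 0; 1 0 0 0 0 0 0")

```text
t: 10.73
eef_pos: [0.4721, 0.2019, 0.2958]
tool_rot: [-0.006, 0.717, -0.697, 0.002]
contact_force: [1.2, 0.4, -0.1]
gripper_width: 0.003
```

```bash
python3 - <<'E'
from h import *
from scipy.spatial.transform import Rotation as Ro
o=bot.get_obs()
q=np.array(o["tool_rot"]);T=np.eye(4);T[:3,:3]=Ro.from_quat(q[[1,2,3,0]]).as_matrix();T[:3,3]=o["eef_pos"]
s=imaging.read_camera("scene"); cv2.imwrite("pics/s7.png",cv2.resize(s["image"][100:330,170:470,::-1],None,fx=2.5,fy=2.5))
w=imaging.read_camera("wrist"); w["view"]=np.linalg.inv(T@np.array(w["mount"]));cv2.imwrite("pics/w7.png",w["image"][:,:,::-1])
t=imaging.read_camera("top"); cv2.imwrite("pics/t7.png",cv2.resize(t["image"][130:260,210:430,::-1],None,fx=3.6,fy=3.6))
for n,p in (("s",s),("w",w),("t",t)):
  print(n,[(np.round(d["location"],1).tolist(),round(d["score"],2)) for d in nets.spot_point(p,"edge_a")])
  for nm in ("mug","squeezer","jar","soap","brush","bowl"): print(nm,[np.round(d["location"],1).tolist() for d in nets.spot_point(p,nm)][:1])
E
```

```text
s [([382.3, 228.8], 0.83), ([302.5, 170.7], 0.55), ([257.1, 156.5], 0.18)]
mug [[347.4, 216.1]]
squeezer [[290.4, 260.2]]
jar [[454.6, 321.9]]
soap [[233.8, 179.4]]
brush [[515.7, 309.1]]
bowl [[262.3, 155.3]]
w [([315.5, 84.3], 0.9), ([619.7, 197.9], 0.89), ([317.3, 37.8], 0.66)]
mug [[448.1, 176.3]]
squeezer []
jar [[140.9, 95.5]]
soap [[140.2, 95.1]]
brush [[102.3, 191.6]]
bowl []
t [([385.0, 238.2], 0.94), ([253.6, 196.6], 0.71)]
mug [[318.7, 239.9]]
squeezer [[319.8, 167.7]]
jar [[189.4, 205.9]]
soap [[451.5, 208.0]]
brush [[165.2, 249.5]]
bowl [[467.9, 253.5]]
```

View pics/s7.png

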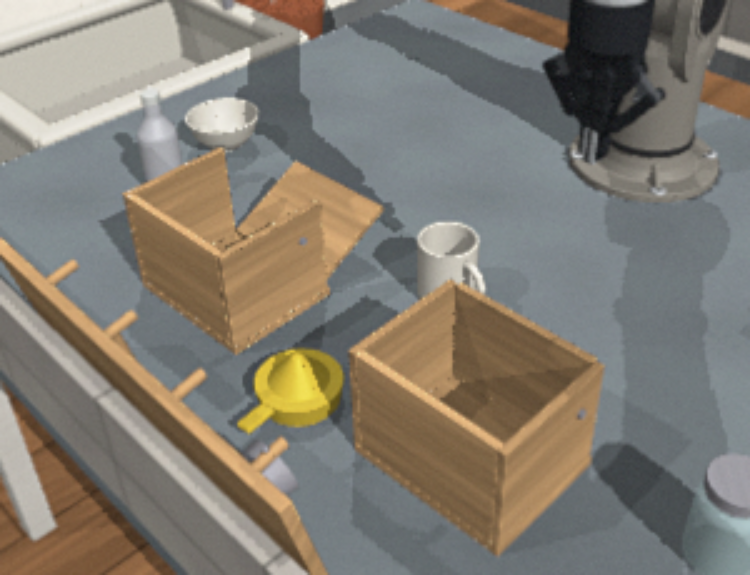

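View pics/w7.png

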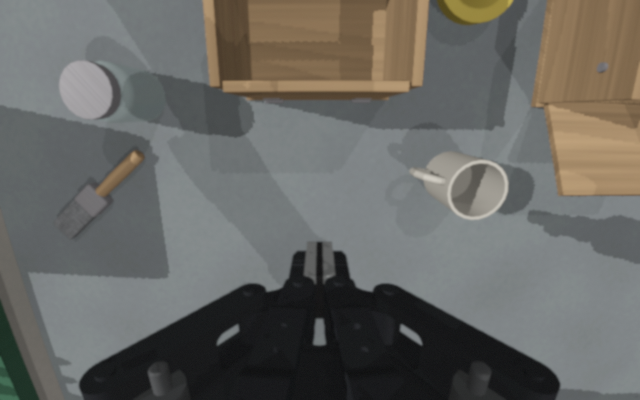

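View pics/t7.png

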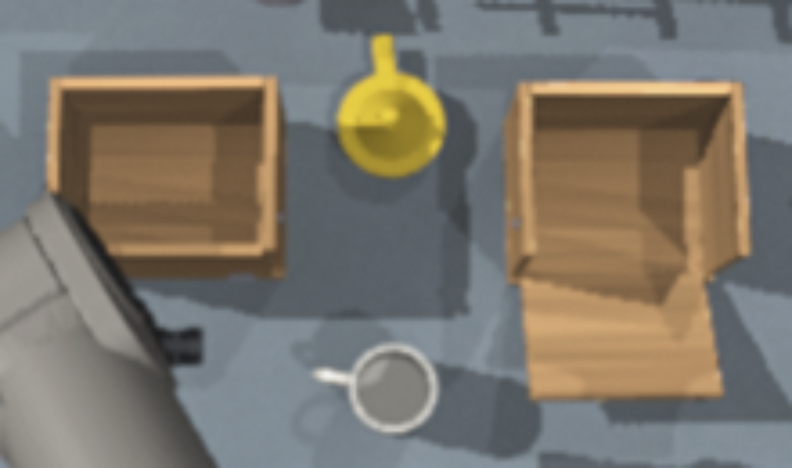

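```bash
python3 - <<'E'
from h import *
from scipy.spatial.transform import Rotation as Ro
o=bot.get_obs()
q=np.array(o["tool_rot"]);T=np.eye(4);T[:3,:3]=Ro.from_quat(q[[1,2,3,0]]).as_matrix();T[:3,3]=o["eef_pos"]
w=imaging.read_camera("wrist"); w["view"]=np.linalg.inv(T@np.array(w["mount"]))
im=w["image"].copy(); cv2.imwrite("pics/w8.png",cv2.resize(im[60:120,195:435,::-1],None,fx=3.3,fy=3.3,interpolation=cv2.INTER_CUBIC))
for u in ((250,81),(250,92),(218,86),(418,86),(380,81),(380,92)): print(u,onz(w,u,.149).round(4))
s=imaging.read_camera("scene");cv2.imwrite("pics/s8.png",cv2.resize(s["image"][200:310,300:420,::-1],None,fx=5,fy=5,interpolation=cv2.INTER_CUBIC))
E
```

```text
(250, 81) [0.5709 0.2668 0.149 ]
(250, 92) [0.5613 0.2672 0.149 ]
(218, 86) [0.5661 0.2968 0.149 ]
(418, 86) [0.5711 0.1116 0.149 ]
(380, 81) [0.5741 0.1473 0.149 ]
(380, 92) [0.5645 0.1465 0.149 ]
```

View pics/w8.png

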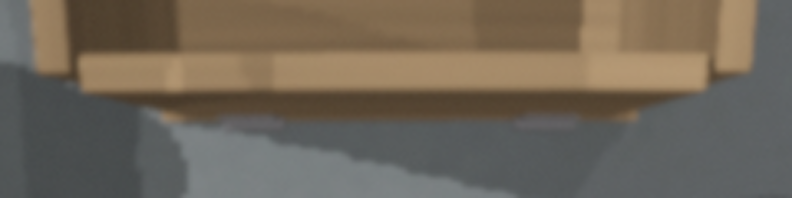

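View pics/s8.png

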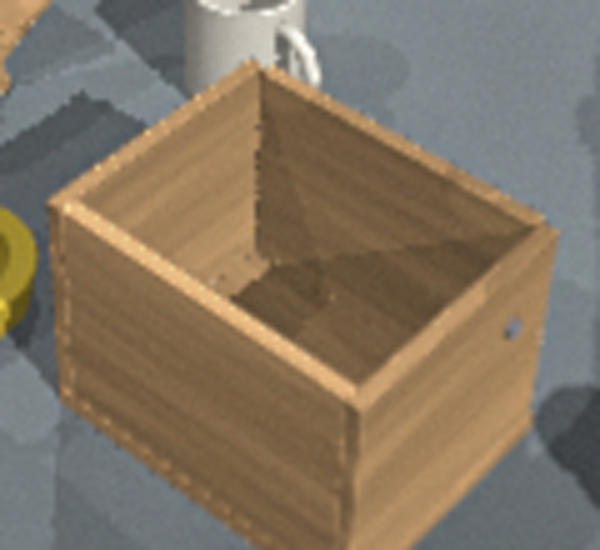

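```bash
python3 - <<'E'
from h import *
from scipy.spatial.transform import Rotation as Ro
o=bot.get_obs()
q=np.array(o["tool_rot"]);T=np.eye(4);T[:3,:3]=Ro.from_quat(q[[1,2,3,0]]).as_matrix();T[:3,3]=o["eef_pos"]
w=imaging.read_camera("wrist"); w["view"]=np.linalg.inv(T@np.array(w["mount"]))
cv2.imwrite("pics/w9.png",cv2.resize(w["image"][72:102,280:360,::-1],None,fx=10,fy=10,interpolation=cv2.INTER_NEAREST))
for r in range(76,102): print(r,w["image"][r,[290,320,350]].mean(1).round().astype(int).tolist(), [onz(w,(320,r+.0),z)[0].round(4) for z in (.149,.012,0)])
E
```

```text
76 [128, 128, 125] [np.float64(0.5766), np.float64(0.5926), np.float64(0.594)]
77 [136, 135, 134] [np.float64(0.5758), np.float64(0.5914), np.float64(0.5927)]
78 [136, 137, 136] [np.float64(0.5749), np.float64(0.5901), np.float64(0.5914)]
79 [136, 137, 137] [np.float64(0.5741), np.float64(0.5888), np.float64(0.5901)]
80 [135, 137, 137] [np.float64(0.5732), np.float64(0.5875), np.float64(0.5888)]
81 [136, 137, 137] [np.float64(0.5723), np.float64(0.5863), np.float64(0.5875)]
82 [135, 137, 136] [np.float64(0.5715), np.float64(0.585), np.float64(0.5862)]
83 [136, 137, 137] [np.float64(0.5706), np.float64(0.5837), np.float64(0.5848)]
84 [135, 136, 136] [np.float64(0.5697), np.float64(0.5824), np.float64(0.5835)]
85 [131, 132, 131] [np.float64(0.5689), np.float64(0.5811), np.float64(0.5822)]
86 [119, 117, 118] [np.float64(0.568), np.float64(0.5798), np.float64(0.5809)]
87 [96, 94, 94] [np.float64(0.5671), np.float64(0.5785), np.float64(0.5795)]
88 [74, 73, 73] [np.float64(0.5663), np.float64(0.5772), np.float64(0.5782)]
89 [66, 64, 65] [np.float64(0.5654), np.float64(0.5759), np.float64(0
[... 230 characters left out ...]
.5728)]
93 [68, 69, 68] [np.float64(0.5619), np.float64(0.5707), np.float64(0.5715)]
94 [71, 71, 70] [np.float64(0.561), np.float64(0.5694), np.float64(0.5702)]
95 [76, 77, 77] [np.float64(0.5601), np.float64(0.5681), np.float64(0.5688)]
96 [80, 81, 83] [np.float64(0.5592), np.float64(0.5668), np.float64(0.5675)]
97 [86, 86, 87] [np.float64(0.5583), np.float64(0.5655), np.float64(0.5661)]
98 [89, 90, 89] [np.float64(0.5575), np.float64(0.5642), np.float64(0.5648)]
99 [90, 90, 88] [np.float64(0.5566), np.float64(0.5629), np.float64(0.5634)]
100 [91, 91, 89] [np.float64(0.5557), np.float64(0.5615), np.float64(0.562)]
101 [91, 92, 91] [np.float64(0.5548), np.float64(0.5602), np.float64(0.5607)]
```

```bash
python3 -c "
from station import bot
print(bot.get_obs()['t'],bot.get_obs()['contact_force']);print(bot.hand_in())"
```

```text
12.0833 [-1.24062883 -0.88807227  0.43166237]
the job is handed in; nothing more can be done
None
```

I pulled the shut right-hand bin's front (bin_b) down to its stop. Then I pushed the lowered left-hand front (bin_a) up until it was shut, backed the arm clear and handed in at about 12 s.

**Last checks:**
- **front_b:** the tool pressed against the stop with 20 N. The tool position there works out to about 1.1 rad.
- **front_a:** the front stopped moving under a 20 N push. In the wrist picture its top and bottom are in line to about 1 mm, or 0.01 rad.
- **front_a, earlier reading:** I first measured the top edge about 5 mm forward, or 0.04 rad, using edge rows I had picked by eye. A brightness profile of the same view did not bear that out, and the front would pass at either value.
- **Force during the push:** part-way up front_a, the upward force on the tool rose to 21 N. I raised the tool about 11 mm, which cleared it, and finished the push.
- **Other things on the sill:** by eye in the pictures, the mug, squeezer, jar, soap bottle, bowl and brush stand where they were. The detector put each within a few pixels of its start. It missed the bowl in the first top view, so I could only compare the bowl in the scene view.
- **Contact:** the arm was touching nothing at hand-in. `bot.hand_in()` gave no verdict.

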